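# Fill the size row on the sample rail

## Robot

A 7-joint arm with a two-finger parallel gripper is mounted at the origin on the work surface. World frame = base frame: x ahead of the robot, y to its left, z up, the work surface at z = 0. Lengths are in m, angles in rad, forces in N, time in s.
With the tool pointing down it reaches from about 0.4 to 0.85 m from the base axis. Payload 10.4 kg.
Tool frame: the origin (TCP) lies on the mounting face of the last link; the fingertips stand r.tips_ahead ahead of it and the grasp point (between the pads) lies 164 mm ahead of it (r.tips_ahead is the distance from the TCP to the fingertips, in m); z points along the fingers, y is the line along which they close (so a half turn about z gives the same grasp; the last joint's range is limited). The gripper opens to 87 mm and grips with 3 to 60 N. Pads are 19 mm wide; open, the fingers measure 117 mm over their backs; the gripper's body (75 mm by 190 mm) begins 51 mm behind the grasp point.
Start: joints at [1.284, 0.332, -0.065, 1.46, 0.022, 1.35, -0.088], TCP at [0.163, -0.603, 0.405] pointing down, gripper open.
Joint ranges: [-2.6, 2.6], [-0.5, 2.12], [-1.47, 1.34], [0.16, 2.42], [-1.27, 4.41], [0.06, 2.06], [-2.6, 2.6]. Speed limits (rad/s): [2.22, 2.22, 2.79, 2.79, 3.14, 3.14, 3.14].

## Interface

Orientations are given as a unit quaternion [x, y, z, w].
In Python, from bench import telemetry, imaging, job, r gives the robot as it stands.
- The arm moves only by the tool move_arm, never from a script. Its argument "steps" is a list of rows, each an object of numbers: "dx", "dy", "dz": the shift along the tool's x, y, z in cm; "spin": the turn about the tool's z in rad. In form: [{"dx": .., "dy": .., "dz": .., "spin": ..}, ...]. A call has 1 to 12 rows; each row shifts and turns the commanded pose from where the row before left it, along the tool's axes as they then stand; what a row does not reach is not made up. A row lasts 1/10 s, in which the tool goes at most 50 mm and 8.59 degrees, less where a joint would pass 70% of its speed; a pose out of reach is approached as far as the arm can. A call with a gripper value outside its range is refused whole. "claw" is the finger opening in cm, from 0 to 8.7, set as the call begins (left out, the last holds). The fingers move at their own pace and stop on an object; "squeeze" is the grip in N (left out, the last holds). Time passes only in rows, so rows that do not move let the fingers close. It gives the time, the measured TCP pose, the force, the opening and the grip force at its end, in the units of the state.
- telemetry.read_state(): the state, without advancing time (a new reading comes with each control period).
- imaging.camera(name): name is "side" or "top" or "wrist"; returns a dict with "img" (400x640x3 uint8, red, green, blue), "camera_matrix" (3x3 intrinsics, pixels), "R" (3x3) and "t" (3): a world point X has camera coordinates R X + t. Camera axes: x right, y down, z forward; pixel columns grow to the right and rows downward; lengths in m; the calibration is good to about 2 mm. A picture is of the moment at which its call begins. There is no depth.
- job.close_job(): hands the job in; it is judged then, once.
The state is a dict: "time": time; "joint_positions": joint angles; "joint_vel": joint speeds; "joint_torque": joint torques, N m; "ee_pos": TCP position; "eef_rot": TCP orientation; "ft_force": force on the tool from outside, world axes, zero at the start; "torque": the same for the moment, N m; "width": finger opening in m; "grip_force": force on a finger pad.
Only numpy, scipy, OpenCV 4.12 (cv2) and the standard library are available. Lean on these libraries where they do the work, as an engineer would, in place of code of your own. Each camera call takes 0.05 s, during which the arm holds its last target. There are 200 camera calls.

## Task

The rail of pads is for the size row of our yellow end caps: the approved smallest and largest, with green stickers, already stand at its two ends. Complete the row with the four loose caps from the bench, one upright and centred on each empty pad, so that the caps grow step by step from the smallest sample to the largest; do not shift or knock over the two samples.

Things in the scene. Friction and masses are not known exactly. Their poses are not given: they have to be found in the camera images.
- cap_32: loose yellow moulded end cap standing on the bench: round collar 32 mm in diameter and 34 mm tall overall, on a round flange 40 mm in diameter and 4 mm thick at the bottom; top closed and plain yellow (recessed 2.5 mm inside the rim); about 18 g. Origin: centre of its underside (flange face); z up along its axis
- cap_40: loose yellow moulded end cap standing on the bench: round collar 40 mm in diameter and 40 mm tall overall, on a round flange 48 mm in diameter and 4 mm thick at the bottom; top closed and plain yellow (recessed 2.5 mm inside the rim); about 26 g. Origin: centre of its underside (flange face); z up along its axis
- cap_48: loose yellow moulded end cap standing on the bench: round collar 48 mm in diameter and 46 mm tall overall, on a round flange 56 mm in diameter and 4 mm thick at the bottom; top closed and plain yellow (recessed 2.5 mm inside the rim); about 36 g. Origin: centre of its underside (flange face); z up along its axis
- cap_56: loose yellow moulded end cap standing on the bench: round collar 56 mm in diameter and 52 mm tall overall, on a round flange 64 mm in diameter and 4 mm thick at the bottom; top closed and plain yellow (recessed 2.5 mm inside the rim); about 47 g. Origin: centre of its underside (flange face); z up along its axis
- sample_small: smallest size of the same yellow cap, the approved sample with a round green sticker on its top, standing loose on the outermost pad at one end of the rail (which end varies): collar 24 mm in diameter, 28 mm tall, flange 32 mm. Origin: centre of its underside; z up
- sample_large: largest size of the same yellow cap, the approved sample with a round green sticker on its top, standing loose on the outermost pad at one end of the rail (which end varies): collar 64 mm in diameter, 58 mm tall, flange 72 mm. Origin: centre of its underside; z up
- pad_1: first empty round black rubber pad on the sample rail, counted from the rail's left (+y) end; 66 mm wide, 2 mm thick, white dot at its centre. Origin: centre of its underside, on the rail's floor 10 mm above the bench; y along the row to the left, z up. The rail is a fixed aluminium channel 120 x 538 mm; pads and samples stand in one row 86 mm apart.
- pad_2: second empty round black rubber pad on the sample rail, counted from the rail's left (+y) end; 66 mm wide, 2 mm thick, white dot at its centre. Origin: centre of its underside, on the rail's floor 10 mm above the bench; y along the row to the left, z up. The rail's long edges are lips 58 mm from the row, 5 mm above its floor.
- pad_3: third empty round black rubber pad on the sample rail, counted from the rail's left (+y) end; 66 mm wide, 2 mm thick, white dot at its centre. Origin: centre of its underside, on the rail's floor 10 mm above the bench; y along the row to the left, z up.
- pad_4: fourth empty round black rubber pad on the sample rail, counted from the rail's left (+y) end; 66 mm wide, 2 mm thick, white dot at its centre. Origin: centre of its underside, on the rail's floor 10 mm above the bench; y along the row to the left, z up.
Not all that is in view belongs to the job. Leave any pink look-alike of the cap_40 alone. Leave any black look-alike of the sample_large alone.

How it is judged:
At the end, for the whole second after the job is handed in: Caps of 32, 40, 48, 56 mm stand in this order from the small sample to the large, one to a pad, upright (0.1 rad), axis within 12 mm of the pad's centre, underside within 3 mm of its top, at rest and released; both samples upright and within 12 mm of their start (((horizontal distance between sample_small and pad_1 below 0.125 m and horizontal distance between cap_32 and pad_1 below 0.012 m and horizontal distance between cap_40 and pad_2 below 0.012 m and horizontal distance between cap_48 and pad_3 below 0.012 m and horizontal distance between cap_56 and pad_4 below 0.012 m) or (horizontal distance between sample_small and pad_4 below 0.125 m and horizontal distance between cap_32 and pad_4 below 0.012 m and horizontal distance between cap_40 and pad_3 below 0.012 m and horizontal distance between cap_48 and pad_2 below 0.012 m and horizontal distance between cap_56 and pad_1 below 0.012 m)) and angle between each of cap_32, cap_40, cap_48, cap_56, sample_small, sample_large's own z axis and vertical below 0.1 rad and z of cap_32 in the frame of pad_1 between -0.001 and 0.005 m and linear speed of each of cap_32, cap_40, cap_48, cap_56 below 0.02 m/s and angular speed of each of cap_32, cap_40, cap_48, cap_56 below 0.3 rad/s and z of cap_40 in the frame of pad_1 between -0.001 and 0.005 m and z of cap_48 in the frame of pad_1 between -0.001 and 0.005 m and z of cap_56 in the frame of pad_1 between -0.001 and 0.005 m and distance of each of sample_small, sample_large from where it was at the start of the episode below 0.012 m); the robot touches nothing.
It fails at once if the small sample was shifted by more than 12 mm or knocked over (distance of sample_small from where it was at the start of the episode above 0.012 m or angle between sample_small's own z axis and vertical above 0.3 rad).
It fails at once if the large sample was shifted by more than 12 mm or knocked over (distance of sample_large from where it was at the start of the episode above 0.012 m or angle between sample_large's own z axis and vertical above 0.3 rad).
It also fails if it takes over 96 s, if anything falls off the work surface, if the arm or the gripper's body presses on something with over 40 N, if the wrist force passes 120 N, or if a joint passes its speed limit or range.

## Working session

There is one attempt and no reset: what is moved stays moved. The work goes in short steps, Python scripts to look and compute and a tool call to move; the robot and the scene stay as the last step left them, time stands still between calls to the robot, and variables do not carry over. Pictures are saved under pics/ and viewed, at most 14 in all, crops included, and the job is handed in when it is done.

Besides the shell and the picture viewer there is one more tool, called after "Call:" in YAML: its name, and indented under it one key for each argument. move_arm: Moves the arm, as the interface text tells. Its arguments: {"type":"object","properties":{"steps":{"type":"array","items":{"type":"object","properties":{"dx":{"type":"number"},"dy":{"type":"number"},"dz":{"type":"number"},"spin":{"type":"number"}}}},"claw":{"type":"number"},"squeeze":{"type":"number"}},"required":["steps"]}

```bash
mkdir -p pics; ls; python3 - <<'E'
from bench import telemetry, imaging, job, r
import cv2
for n in("top","side"):
    c=imaging.camera(n); cv2.imwrite(f"pics/{n}0.png",c["img"][:,:,::-1]); print(n,c["camera_matrix"].tolist(),c["R"].tolist(),c["t"].tolist())
s=telemetry.read_state(); print(s, r.tips_ahead)
E
```

```text
pics
top [[476.12956757941396, 0.0, 315.0049773479827], [0.0, 476.12956757941396, 193.96978400296578], [0.0, 0.0, 1.0]] [[0.027961399304883755, -0.9995758645723115, -0.008139478695189247], [-0.997555554238316, -0.027381377261985532, -0.06428978447252387], [0.06403964676042172, 0.009917214515851635, -0.9978980772098158]] [0.0046804723953127545, 0.5585236032961339, 1.0521898365482252]
side [[363.7763107657983, 0.0, 323.6141798419799], [0.0, 363.7763107657983, 200.9431565422502], [0.0, 0.0, 1.0]] [[0.737838584250604, -0.6749321032074752, 0.007802541316663049], [-0.4272270335925131, -0.47593340175402177, -0.7687421276751956], [0.5225622310871748, 0.5638741465564625, -0.6395112676774469]] [-0.3723552956539557, 0.2753441935537304, 0.5334171767514332]
{'time': 0.1, 'joint_positions': array([ 1.28436314,  0.33279191, -0.06469949,  1.46082584,  0.0215912 ,
        1.34985733, -0.08844411]), 'joint_vel': array([-0.00026527, -0.00203655, -0.00064033, -0.00211545,  0.00106191,
       -0.00282591, -0.00141175]), 'joint_torque': array([ 9.08356669e-04, -6.24539638e+01,  2.43731128e-02, -3.90720284e+01,
       -6.13448233e-02,  3.65426356e-02,  1.22941955e-05]), 'ee_pos': array([ 0.16297165, -0.60327293,  0.40405885]), 'eef_rot': array([ 9.91306705e-01,  1.31570000e-01, -9.91814064e-05, -5.85419633e-04]), 'ft_force': array([-0.33072138, -0.31790677, -0.95658399]), 'torque': array([-0.03168426, -0.02737397, -0.01125241]), 'grip_force': 0.0, 'width': 0.08722182546620674} 0.1822
```

View pics/top0.png

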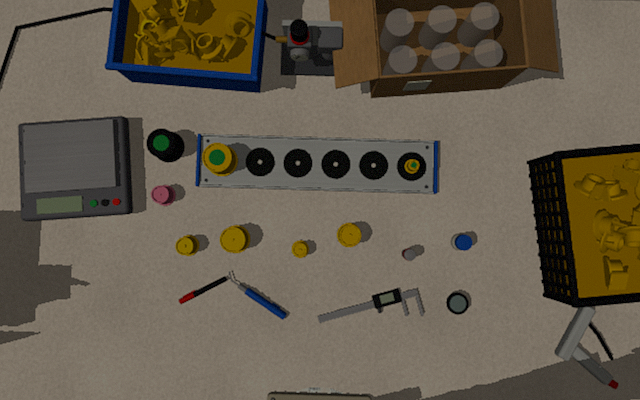

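View pics/side0.png

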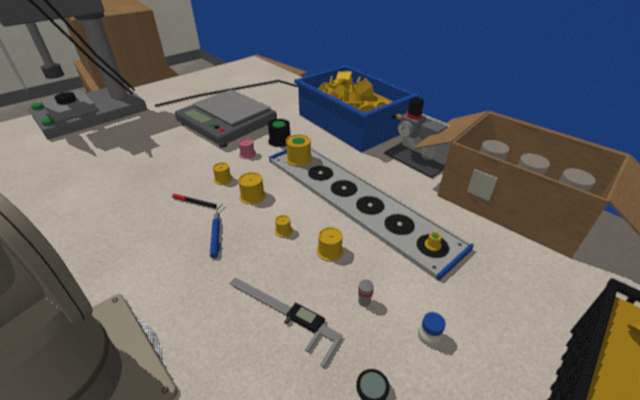

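Top view: the loose yellow caps are at (186,245), (234,239), (300,249) and (349,235). The large sample is at (218,158) and the small one at (411,166), with pads 1–4 at (260,161), (298,163), (336,164) and (373,166). The pink (162,194) and black (164,144) look-alikes and the bin scrap are excluded. Next I'll fit sizes and positions, and confirm in a crop.

```bash
cat > h.py <<'E'
import numpy as np, cv2
from scipy.optimize import minimize
from bench import telemetry, imaging
def proj(c,P):
    q=(c["R"]@np.asarray(P,float).T).T+c["t"]; q=q@c["camera_matrix"].T; return q[:,:2]/q[:,2:]
def back(c,uv,z):
    R,t=np.array(c["R"]),np.array(c["t"]); d=R.T@np.linalg.solve(c["camera_matrix"],[uv[0],uv[1],1.]); o=-R.T@t
    return o+d*(z-o[2])/d[2]
A=np.linspace(0,2*np.pi,72)
def sil(c,x,y,D,z0):
    H=(D*.75+10)/1000; P=[]
    for rr,z in((D/2+4,0),(D/2+4,4),(D/2,H*1000)):
        P.append(np.c_[x+rr/1000*np.cos(A),y+rr/1000*np.sin(A),0*A+z0+z/1000])
    h=cv2.convexHull(proj(c,np.vstack(P)).astype(np.float32))
    m=np.zeros((400,640),np.uint8); cv2.fillPoly(m,[np.round(h*16).astype(np.int32)],255,cv2.LINE_AA,4); return m/255.
def yellow(c):
    g=cv2.cvtColor(c["img"],cv2.COLOR_RGB2HSV); return cv2.inRange(g,(15,120,40),(35,255,255))
def fit(c,uv,z0=0.,sizes=(24,32,40,48,56,64),rad=30):
    m=yellow(c)/255.; w=np.zeros_like(m); cv2.circle(w,(int(uv[0]),int(uv[1])),rad,1,-1); m=m*w
    out=[]
    for D in sizes:
        p0=back(c,uv,z0+.02)[:2]
        f=lambda p:np.abs(sil(c,p[0],p[1],D,z0)-m).sum()
        s=minimize(f,p0,method="Nelder-Mead",options=dict(initial_simplex=[p0,p0+[.01,0],p0+[0,.01]],xatol=1e-4))
        out.append((s.fun,D,s.x.round(4)))
    return sorted(out,key=lambda o:o[0])
E
python3 - <<'E'
from h import *
c=imaging.camera("top"); s=imaging.camera("side")
for n,k in(("top",[(186,245),(234,239),(300,249),(349,235)]),("side",[(222,174),(251,188),(283,226),(330,243)])):
    for uv in k: print(n,uv,fit({"top":c,"side":s}[n],uv,rad=22 if n=="top" else 20)[:2])
g=cv2.cvtColor(c["img"],cv2.COLOR_RGB2GRAY)
for uv in [(260,161),(298,163),(336,164),(373,166)]:
    p=g[uv[1]-5:uv[1]+6,uv[0]-5:uv[0]+6].astype(float); p=np.clip(p-90,0,None); yy,xx=np.mgrid[-5:6,-5:6]
    q=(uv[0]+(p*xx).sum()/p.sum(),uv[1]+(p*yy).sum()/p.sum()); print("pad",np.round(q,1),back(c,q,.012).round(4))
print(fit(c,(218,158),.012,(64,),24),fit(c,(411,166),.012,(24,),20))
cv2.imwrite("pics/crop.png",cv2.resize(c["img"][130:265,150:430,::-1],(784,378),interpolation=cv2.INTER_CUBIC))
E
```

```text
top (186, 245) [(np.float64(76.97647058823529), 40, array([0.435 , 0.3052])), (np.float64(95.14509803921568), 32, array([0.4351, 0.3065]))]
top (234, 239) [(np.float64(90.24705882352941), 56, array([0.4521, 0.1974])), (np.float64(126.15686274509804), 48, array([0.4526, 0.1994]))]
top (300, 249) [(np.float64(38.89411764705882), 32, array([0.4348, 0.0508])), (np.float64(53.937254901960785), 24, array([0.4346, 0.0515]))]
top (349, 235) [(np.float64(47.47450980392157), 48, array([ 0.4684, -0.0586])), (np.float64(83.46666666666667), 40, array([ 0.4705, -0.058 ]))]
side (222, 174) [(np.float64(66.48235294117647), 32, array([0.4356, 0.3092])), (np.float64(126.078431372549), 40, array([0.4347, 0.3079]))]
side (251, 188) [(np.float64(78.93725490196078), 48, array([0.4531, 0.2003])), (np.float64(137.15294117647056), 56, array([0.4525, 0.198 ]))]
side (283, 226) [(np.float64(52.72156862745098), 24, array([0.4341, 0.0534])), (np.float64(91.05098039215687), 32, array([0.4357, 0.0542]))]
side (330, 243) [(np.float64(102.7764705882353), 40, array([ 0.4706, -0.0555])), (np.float64(132.82745098039214), 48, array([ 0.4704, -0.0558]))]
pad [259.5 161.5] [0.6291 0.1483 0.012 ]
pad [297.4 162.5] [0.629  0.0622 0.012 ]
pad [335.2 163.8] [ 0.6285 -0.0238  0.012 ]
pad [373.1 164.9] [ 0.6281 -0.1095  0.012 ]
[(np.float64(305.61960784313726), 64, array([0.6291, 0.2342]))] [(np.float64(43.66666666666667), 24, array([ 0.6285, -0.1954]))]
```

View pics/crop.png

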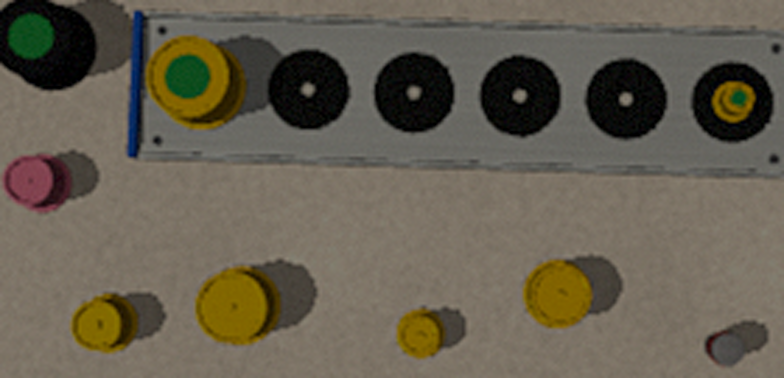

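The crop confirms the size order: 32 at (300,249), 40 at (186,245), 48 at (349,235), 56 at (234,239). The small sample is at the right end, so 32→pad_4, 40→pad_3, 48→pad_2 and 56→pad_1. I'll turn the tool first, so that tool x = +y, y = +x and z = down.

Call:
move_arm:
  steps:
    - {"spin": -0.145}
    - {"spin": -0.145}
    - {"spin": -0.145}
    - {"spin": -0.145}
    - {"spin": -0.145}
    - {"spin": -0.145}
    - {"spin": -0.145}
    - {"spin": -0.145}
    - {"spin": -0.147}
    - {}
  claw: 8.7
  squeeze: 10

```text
$.steps[0]: bad value
```

Call:
move_arm:
  steps:
    - {"dx": 0, "dy": 0, "dz": 0, "spin": -0.145}
    - {"dx": 0, "dy": 0, "dz": 0, "spin": -0.145}
    - {"dx": 0, "dy": 0, "dz": 0, "spin": -0.145}
    - {"dx": 0, "dy": 0, "dz": 0, "spin": -0.145}
    - {"dx": 0, "dy": 0, "dz": 0, "spin": -0.145}
    - {"dx": 0, "dy": 0, "dz": 0, "spin": -0.145}
    - {"dx": 0, "dy": 0, "dz": 0, "spin": -0.145}
    - {"dx": 0, "dy": 0, "dz": 0, "spin": -0.145}
    - {"dx": 0, "dy": 0, "dz": 0, "spin": -0.147}
    - {"dx": 0, "dy": 0, "dz": 0, "spin": 0}
  claw: 8.7
  squeeze: 10

```text
time: 1.2
ee_pos: [0.1629, -0.6034, 0.4045]
eef_rot: [0.706, 0.708, 0.0, -0.0]
ft_force: [-0.4, -0.3, -0.3]
width: 0.087
grip_force: 0.0
```

Call:
move_arm:
  steps:
    - {"dx": 4, "dy": 2.8, "dz": 0, "spin": 0}
    - {"dx": 4, "dy": 2.8, "dz": 0, "spin": 0}
    - {"dx": 4, "dy": 2.8, "dz": 0, "spin": 0}
    - {"dx": 4, "dy": 2.8, "dz": 0, "spin": 0}
    - {"dx": 4, "dy": 2.8, "dz": 0, "spin": 0}
    - {"dx": 4, "dy": 2.8, "dz": 0, "spin": 0}
    - {"dx": 4, "dy": 2.2, "dz": 0, "spin": 0}
    - {"dx": 4, "dy": 2.2, "dz": 0, "spin": 0}
    - {"dx": 4, "dy": 2.2, "dz": 1, "spin": 0}
    - {"dx": 4, "dy": 2.2, "dz": 2, "spin": 0}
    - {"dx": 4, "dy": 2.2, "dz": 2, "spin": 0}
    - {"dx": 4, "dy": 2.2, "dz": 2, "spin": 0}

```text
time: 2.4
ee_pos: [0.4634, -0.1217, 0.3344]
eef_rot: [0.709, 0.705, 0.0, 0.001]
ft_force: [0.4, -0.9, -0.5]
width: 0.0869
grip_force: 0.0
```

```bash
python3 - <<'E'
from bench import telemetry as t
s=t.read_state();print(s['ee_pos'],s['eef_rot'],s['joint_positions'])
E
```

```text
[ 0.46342086 -0.12171645  0.33438718] [7.09102108e-01 7.05105523e-01 8.06041141e-05 6.29471804e-04] [ 0.84691654  0.12227779 -0.7199988   1.89492603  0.08873803  1.15489837
  0.08913775]
```

Call:
move_arm:
  steps:
    - {"dx": 3.3, "dy": 0.3, "dz": 1, "spin": 0}
    - {"dx": 3.3, "dy": 0.3, "dz": 1, "spin": 0}
    - {"dx": 0, "dy": 0, "dz": 2, "spin": 0}
    - {"dx": 0, "dy": 0, "dz": 0, "spin": 0}
    - {"dx": 0, "dy": 0, "dz": 0, "spin": 0}

```text
time: 2.9
ee_pos: [0.4689, -0.0579, 0.295]
eef_rot: [0.708, 0.706, -0.0, -0.0]
ft_force: [-0.2, -0.1, 0.6]
width: 0.087
grip_force: 0.0
```

```bash
python3 - <<'E'
from h import *
s=telemetry.read_state();print(s['ee_pos'])
c=imaging.camera("wrist"); cv2.imwrite("pics/w1.png",c["img"][:,:,::-1]); print(c["R"],c["t"])
e=s['ee_pos']; print("tcp pt",proj(c,[[e[0],e[1],.046]]),"cap expected",proj(c,[[.469,-.057,.046]]))
print(fit(c,proj(c,[[.469,-.057,.02]])[0],0,(48,),150))
E
```

```text
[ 0.468934   -0.05793821  0.29495854]
[[ 0.99998996 -0.00405936 -0.00189876]
 [-0.00340454 -0.96364548  0.2671625 ]
 [-0.00291424 -0.26715335 -0.96364962]] [-0.46838958 -0.05792758  0.2702686 ]
tcp pt [[322.49615916 211.36333182]] cap expected [[322.5770826  210.21158451]]
[(np.float64(3045.2509803921566), 48, array([ 0.4682, -0.0582]))]
```

View pics/w1.png

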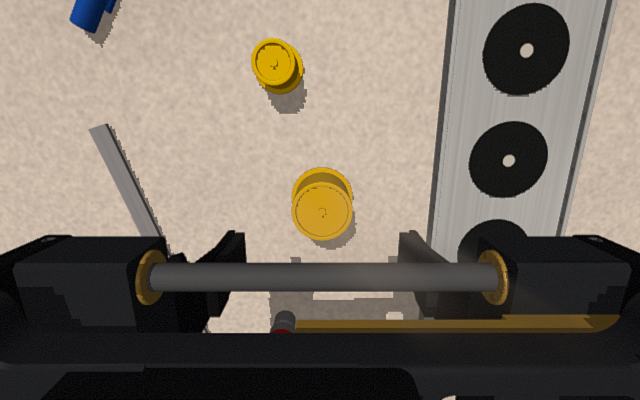

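The wrist view shows cap_48 at (322,205), centred between the fingers, with no correction needed. Descending to grip.

Call:
move_arm:
  steps:
    - {"dx": 0, "dy": 0, "dz": 3, "spin": 0}
    - {"dx": 0, "dy": 0, "dz": 3, "spin": 0}
    - {"dx": 0, "dy": 0, "dz": 2.5, "spin": 0}
    - {"dx": 0, "dy": 0, "dz": 1.8, "spin": 0}
    - {"dx": 0, "dy": 0, "dz": 0, "spin": 0}
    - {"dx": 0, "dy": 0, "dz": 0, "spin": 0}

```text
time: 3.55
ee_pos: [0.4695, -0.0579, 0.1927]
eef_rot: [0.708, 0.706, 0.0, 0.0]
ft_force: [0.1, 0.3, -0.1]
width: 0.0868
grip_force: 0.0
```

Call:
move_arm:
  steps:
    - {"dx": 0, "dy": 0, "dz": 0, "spin": 0}
    - {"dx": 0, "dy": 0, "dz": 0, "spin": 0}
    - {"dx": 0, "dy": 0, "dz": 0, "spin": 0}
    - {"dx": 0, "dy": 0, "dz": 0, "spin": 0}
    - {"dx": 0, "dy": 0, "dz": 0, "spin": 0}
    - {"dx": 0, "dy": 0, "dz": 0, "spin": 0}
    - {"dx": 0, "dy": 0, "dz": 0, "spin": 0}
    - {"dx": 0, "dy": 0, "dz": 0, "spin": 0}
  claw: 4
  squeeze: 8

```text
time: 4.35
ee_pos: [0.469, -0.0574, 0.1918]
eef_rot: [0.707, 0.707, -0.0, 0.0]
ft_force: [-0.2, -0.7, 2.3]
width: 0.0481
grip_force: 8.0
```

Call:
move_arm:
  steps:
    - {"dx": 0, "dy": 0, "dz": -2, "spin": 0}
    - {"dx": 0, "dy": 0, "dz": -3, "spin": 0}
    - {"dx": 1, "dy": 1, "dz": -2, "spin": 0}
    - {"dx": 2.5, "dy": 3, "dz": 0, "spin": 0}
    - {"dx": 2.5, "dy": 3.5, "dz": 0, "spin": 0}
    - {"dx": 2.5, "dy": 3.5, "dz": 0, "spin": 0}
    - {"dx": 2, "dy": 3, "dz": 0, "spin": 0}
    - {"dx": 1.5, "dy": 2, "dz": 0, "spin": 0}
    - {"dx": 0, "dy": 0, "dz": 0, "spin": 0}
    - {"dx": 0, "dy": 0, "dz": 0, "spin": 0}

```text
time: 5.35
ee_pos: [0.6288, 0.0629, 0.2611]
eef_rot: [0.707, 0.707, -0.0, -0.0]
ft_force: [-0.3, 0.1, -0.6]
width: 0.0481
grip_force: 8.0
```

```bash
cat >> h.py <<'E'
def held(D,uz):
    """fit of the held cap in the top picture, underside at height uz"""
    e=telemetry.read_state()['ee_pos']; print(e)
    c=imaging.camera("wrist"); print(fit(c,proj(c,[[e[0],e[1],uz+.02]])[0],uz,(D,),200)); return c
E
python3 - <<'E'
from h import *
c=held(48,.07); cv2.imwrite("pics/w2.png",c["img"][:,:,::-1])
E
```

```text
[0.62881913 0.06294977 0.26108843]
[(np.float64(8538.81568627451), 48, array([0.6279, 0.0616]))]
```

View pics/w2.png

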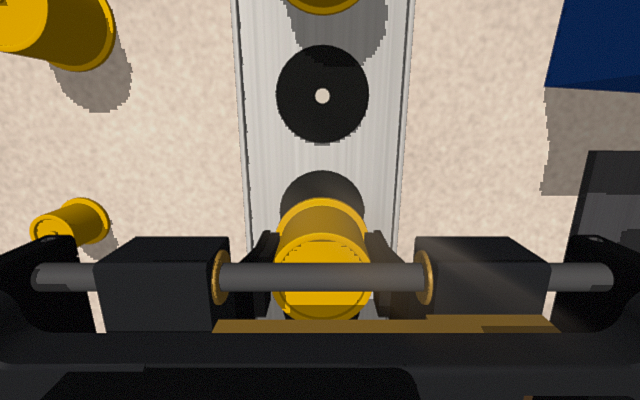

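The cap_48 is held at (320,265), upright over pad_2. Lowering, releasing, rising.

Call:
move_arm:
  steps:
    - {"dx": 0, "dy": 0, "dz": 2, "spin": 0}
    - {"dx": 0, "dy": 0, "dz": 1.8, "spin": 0}
    - {"dx": 0, "dy": 0, "dz": 1, "spin": 0}
    - {"dx": 0, "dy": 0, "dz": 0.5, "spin": 0}
    - {"dx": 0, "dy": 0, "dz": 0.4, "spin": 0}
    - {"dx": 0, "dy": 0, "dz": 0, "spin": 0}
    - {"dx": 0, "dy": 0, "dz": 0, "spin": 0}

```text
time: 6.1
ee_pos: [0.6292, 0.0627, 0.2053]
eef_rot: [0.707, 0.707, 0.0, 0.0]
ft_force: [-0.2, 0.1, -0.4]
width: 0.048
grip_force: 8.0
```

Call:
move_arm:
  steps:
    - {"dx": 0, "dy": 0, "dz": 0, "spin": 0}
    - {"dx": 0, "dy": 0, "dz": 0, "spin": 0}
    - {"dx": 0, "dy": 0, "dz": 0, "spin": 0}
    - {"dx": 0, "dy": 0, "dz": 0, "spin": 0}
    - {"dx": 0, "dy": 0, "dz": 0, "spin": 0}
    - {"dx": 0, "dy": 0, "dz": -1, "spin": 0}
    - {"dx": 0, "dy": 0, "dz": -2, "spin": 0}
    - {"dx": 0, "dy": 0, "dz": -3, "spin": 0}
    - {"dx": 0, "dy": 0, "dz": -3, "spin": 0}
    - {"dx": 0, "dy": 0, "dz": 0, "spin": 0}
  claw: 8.7

```text
time: 7.1
ee_pos: [0.6301, 0.0634, 0.3]
eef_rot: [0.707, 0.707, 0.003, 0.002]
ft_force: [1.7, 0.8, 0.4]
width: 0.0869
grip_force: 0.0
```

```bash
python3 - <<'E'
from h import *
print(telemetry.read_state()['ee_pos'])
c=imaging.camera("wrist")
print(fit(c,proj(c,[[.629,.062,.035]])[0],.012,(48,),120))
print(fit(c,proj(c,[[.435,.0515,.02]])[0],0,(32,),90))
cv2.imwrite("pics/w3.png",c["img"][:,:,::-1])
E
```

```text
[0.63008591 0.06337154 0.30004582]
[(np.float64(494.75686274509803), 48, array([0.6288, 0.0622]))]
[(np.float64(843.9803921568626), 32, array([0.433 , 0.0516]))]
```

View pics/w3.png

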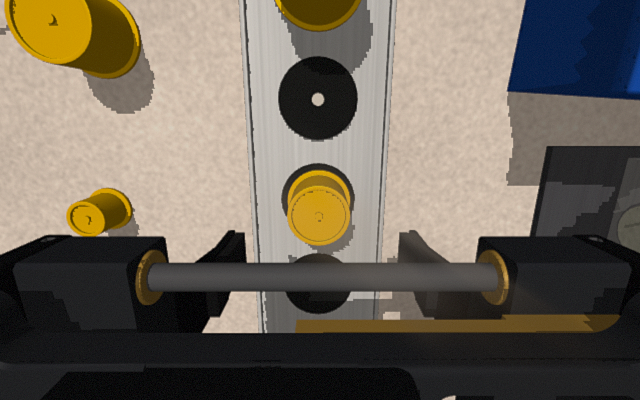

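cap_48 stands centred on pad_2, at (318,205). Next is cap_32, at (100,212).

Call:
move_arm:
  steps:
    - {"dx": 0, "dy": -3, "dz": 0, "spin": 0}
    - {"dx": -0.3, "dy": -4, "dz": 0, "spin": 0}
    - {"dx": -0.4, "dy": -4.4, "dz": 0, "spin": 0}
    - {"dx": -0.4, "dy": -4, "dz": 0, "spin": 0}
    - {"dx": 0, "dy": -3, "dz": 0, "spin": 0}
    - {"dx": 0, "dy": -1, "dz": 0, "spin": 0}
    - {"dx": 0, "dy": 0, "dz": 0, "spin": 0}
    - {"dx": 0, "dy": 0, "dz": 0, "spin": 0}

```text
time: 7.95
ee_pos: [0.4358, 0.0515, 0.295]
eef_rot: [0.707, 0.707, 0.0, 0.0]
ft_force: [0.5, -0.1, 0.0]
width: 0.0873
grip_force: 0.0
```

```bash
python3 - <<'E'
from h import *
print(telemetry.read_state()['ee_pos'])
c=imaging.camera("wrist")
print(fit(c,proj(c,[[.435,.0515,.02]])[0],0,(32,),120))
print(fit(c,proj(c,[[.452,.199,.02]])[0],0,(56,),120))
E
```

```text
[0.4358152 0.0514709 0.2950103]
[(np.float64(210.93333333333334), 32, array([0.4335, 0.0517]))]
[(np.float64(85.25882352941176), 56, array([0.4519, 0.1986]))]
```

Call:
move_arm:
  steps:
    - {"dx": 0, "dy": -0.1, "dz": 3, "spin": 0}
    - {"dx": 0, "dy": 0, "dz": 3, "spin": 0}
    - {"dx": 0, "dy": 0, "dz": 2.5, "spin": 0}
    - {"dx": 0, "dy": 0, "dz": 1.5, "spin": 0}
    - {"dx": 0, "dy": 0, "dz": 0.5, "spin": 0}
    - {"dx": 0, "dy": 0, "dz": 0, "spin": 0}

```text
time: 8.6
ee_pos: [0.4344, 0.0519, 0.1892]
eef_rot: [0.707, 0.707, -0.0, -0.001]
ft_force: [-1.2, -0.5, 0.5]
width: 0.087
grip_force: 0.0
```

Call:
move_arm:
  steps:
    - {"dx": 0, "dy": 0, "dz": 0, "spin": 0}
    - {"dx": 0, "dy": 0, "dz": 0, "spin": 0}
    - {"dx": 0, "dy": 0, "dz": 0, "spin": 0}
    - {"dx": 0, "dy": 0, "dz": 0, "spin": 0}
    - {"dx": 0, "dy": 0, "dz": 0, "spin": 0}
    - {"dx": 0, "dy": 0, "dz": 0, "spin": 0}
    - {"dx": 0, "dy": 0, "dz": 0, "spin": 0}
    - {"dx": 0, "dy": 0, "dz": 0, "spin": 0}
    - {"dx": 0, "dy": 0, "dz": 0, "spin": 0}
    - {"dx": 0, "dy": 0, "dz": 0, "spin": 0}
  claw: 2.4
  squeeze: 7

```text
time: 9.6
ee_pos: [0.434, 0.0516, 0.1897]
eef_rot: [0.707, 0.707, -0.0, 0.0]
ft_force: [0.6, -0.6, 0.8]
width: 0.0314
grip_force: 7.0
```

Call:
move_arm:
  steps:
    - {"dx": 0, "dy": 0, "dz": -2, "spin": 0}
    - {"dx": 0, "dy": 0, "dz": -3, "spin": 0}
    - {"dx": -1, "dy": 1, "dz": -3, "spin": 0}
    - {"dx": -2.5, "dy": 3, "dz": 0, "spin": 0}
    - {"dx": -3, "dy": 3.7, "dz": 0, "spin": 0}
    - {"dx": -3, "dy": 3.7, "dz": 0, "spin": 0}
    - {"dx": -3, "dy": 3.7, "dz": 0, "spin": 0}
    - {"dx": -2.6, "dy": 3.3, "dz": 0, "spin": 0}
    - {"dx": -1, "dy": 1, "dz": 0, "spin": 0}
    - {"dx": 0, "dy": 0, "dz": 1, "spin": 0}
    - {"dx": 0, "dy": 0, "dz": 1, "spin": 0}
    - {"dx": 0, "dy": 0, "dz": 0, "spin": 0}

```text
time: 10.8
ee_pos: [0.6266, -0.1082, 0.2476]
eef_rot: [0.707, 0.708, -0.001, -0.001]
ft_force: [-0.9, -0.7, -0.3]
width: 0.0319
grip_force: 7.0
```

```bash
python3 - <<'E'
from h import *
s=telemetry.read_state();print(s['width']); held(32,.06)
E
```

```text
0.0318982780734111
[ 0.62662579 -0.10817378  0.24759089]
[(np.float64(8668.73725490196), 32, array([ 0.6252, -0.107 ]))]
```

Call:
move_arm:
  steps:
    - {"dx": 0, "dy": 0, "dz": 2, "spin": 0}
    - {"dx": 0, "dy": 0, "dz": 1.5, "spin": 0}
    - {"dx": 0, "dy": 0, "dz": 0.7, "spin": 0}
    - {"dx": 0, "dy": 0, "dz": 0.4, "spin": 0}
    - {"dx": 0, "dy": 0, "dz": 0, "spin": 0}
    - {"dx": 0, "dy": 0, "dz": 0, "spin": 0}
    - {"dx": 0, "dy": 0, "dz": 0, "spin": 0}

```text
time: 11.55
ee_pos: [0.6282, -0.1094, 0.2044]
eef_rot: [0.707, 0.707, 0.0, 0.0]
ft_force: [0.0, 0.8, -0.5]
width: 0.0319
grip_force: 7.0
```

Call:
move_arm:
  steps:
    - {"dx": 0, "dy": 0, "dz": 0, "spin": 0}
    - {"dx": 0, "dy": 0, "dz": 0, "spin": 0}
    - {"dx": 0, "dy": 0, "dz": 0, "spin": 0}
    - {"dx": 0, "dy": 0, "dz": 0, "spin": 0}
    - {"dx": 0, "dy": 0, "dz": 0, "spin": 0}
    - {"dx": 0, "dy": 0, "dz": -1, "spin": 0}
    - {"dx": 0, "dy": 0, "dz": -2, "spin": 0}
    - {"dx": 0, "dy": 0, "dz": -3, "spin": 0}
    - {"dx": 0, "dy": 0, "dz": -3.2, "spin": 0}
    - {"dx": 0, "dy": 0, "dz": 0, "spin": 0}
    - {"dx": 0, "dy": 0, "dz": 0, "spin": 0}
  claw: 8.7

```text
time: 12.65
ee_pos: [0.6282, -0.1093, 0.2971]
eef_rot: [0.707, 0.707, 0.0, 0.001]
ft_force: [0.3, -0.1, -0.2]
width: 0.0871
grip_force: 0.0
```

```bash
python3 - <<'E'
from h import *
print(telemetry.read_state()['ee_pos'])
c=imaging.camera("wrist")
print(fit(c,proj(c,[[.628,-.11,.03]])[0],.012,(32,),75))
E
```

```text
[ 0.62816462 -0.1093187   0.2970642 ]
[(np.float64(84.2), 32, array([ 0.6276, -0.1092]))]
```

Call:
move_arm:
  steps:
    - {"dx": 2, "dy": -1, "dz": 0, "spin": 0}
    - {"dx": 4, "dy": -2, "dz": 0, "spin": 0}
    - {"dx": 4, "dy": -2, "dz": 0, "spin": 0}
    - {"dx": 4, "dy": -2, "dz": 0, "spin": 0}
    - {"dx": 4, "dy": -2, "dz": 0, "spin": 0}
    - {"dx": 4, "dy": -2, "dz": 0, "spin": 0}
    - {"dx": 4, "dy": -2, "dz": 0, "spin": 0}
    - {"dx": 4, "dy": -2, "dz": 0, "spin": 0}
    - {"dx": 4, "dy": -2, "dz": 0, "spin": 0}
    - {"dx": 4, "dy": -1.5, "dz": 0, "spin": 0}
    - {"dx": 2.5, "dy": -0.8, "dz": 0, "spin": 0}
    - {"dx": 1, "dy": 0, "dz": 0, "spin": 0}

```text
time: 13.9
ee_pos: [0.4329, 0.3082, 0.2952]
eef_rot: [0.706, 0.709, -0.0, -0.001]
ft_force: [-0.1, -0.2, 0.3]
width: 0.087
grip_force: 0.0
```

Call:
move_arm:
  steps:
    - {"dx": 0, "dy": 0, "dz": 0, "spin": 0}
    - {"dx": 0, "dy": 0, "dz": 0, "spin": 0}

```text
time: 14.1
ee_pos: [0.4356, 0.3044, 0.2951]
eef_rot: [0.708, 0.707, -0.001, 0.0]
ft_force: [0.5, -0.6, -0.5]
width: 0.0869
grip_force: 0.0
```

```bash
python3 - <<'E'
from h import *
s=telemetry.read_state();print(s['ee_pos'],s['eef_rot'])
c=imaging.camera("wrist")
print(fit(c,proj(c,[[.435,.307,.02]])[0],0,(40,),110))
E
```

```text
[0.43563411 0.30435928 0.29505501] [ 7.07578393e-01  7.06634498e-01 -7.09354294e-04  3.75853125e-05]
[(np.float64(1061.2509803921569), 40, array([0.4342, 0.3048]))]
```

Call:
move_arm:
  steps:
    - {"dx": 0, "dy": 0, "dz": 3, "spin": 0}
    - {"dx": 0, "dy": 0, "dz": 3, "spin": 0}
    - {"dx": 0, "dy": 0, "dz": 2.5, "spin": 0}
    - {"dx": 0, "dy": 0, "dz": 1.5, "spin": 0}
    - {"dx": 0, "dy": 0, "dz": 0.5, "spin": 0}
    - {"dx": 0, "dy": 0, "dz": 0, "spin": 0}

```text
time: 14.75
ee_pos: [0.4353, 0.3052, 0.1907]
eef_rot: [0.707, 0.707, -0.0, -0.0]
ft_force: [0.3, 0.2, 0.6]
width: 0.0868
grip_force: 0.0
```

Call:
move_arm:
  steps:
    - {"dx": 0, "dy": 0, "dz": 0, "spin": 0}
    - {"dx": 0, "dy": 0, "dz": 0, "spin": 0}
    - {"dx": 0, "dy": 0, "dz": 0, "spin": 0}
    - {"dx": 0, "dy": 0, "dz": 0, "spin": 0}
    - {"dx": 0, "dy": 0, "dz": 0, "spin": 0}
    - {"dx": 0, "dy": 0, "dz": 0, "spin": 0}
    - {"dx": 0, "dy": 0, "dz": 0, "spin": 0}
    - {"dx": 0, "dy": 0, "dz": 0, "spin": 0}
    - {"dx": 0, "dy": 0, "dz": 0, "spin": 0}
    - {"dx": 0, "dy": 0, "dz": 0, "spin": 0}
  claw: 3.2
  squeeze: 8

```text
time: 15.75
ee_pos: [0.435, 0.3056, 0.1907]
eef_rot: [0.707, 0.707, -0.0, 0.0]
ft_force: [0.5, -0.1, 0.3]
width: 0.0397
grip_force: 8.0
```

Call:
move_arm:
  steps:
    - {"dx": 0, "dy": 0, "dz": -2, "spin": 0}
    - {"dx": 0, "dy": 0, "dz": -4, "spin": 0}
    - {"dx": -1, "dy": 0.5, "dz": -4, "spin": 0}
    - {"dx": -3, "dy": 1.5, "dz": 0, "spin": 0}
    - {"dx": -4, "dy": 2.5, "dz": 0, "spin": 0}
    - {"dx": -4, "dy": 2.5, "dz": 0, "spin": 0}
    - {"dx": -4, "dy": 2.5, "dz": 0, "spin": 0}
    - {"dx": -4, "dy": 2.5, "dz": 0, "spin": 0}
    - {"dx": -4, "dy": 2.5, "dz": 0, "spin": 0}
    - {"dx": -4, "dy": 2.5, "dz": 0, "spin": 0}
    - {"dx": -3, "dy": 1.5, "dz": 0, "spin": 0}
    - {"dx": -1.9, "dy": 0.8, "dz": 0, "spin": 0}

```text
time: 16.95
ee_pos: [0.6289, -0.027, 0.2902]
eef_rot: [0.708, 0.706, -0.0, 0.0]
ft_force: [0.1, 0.3, 0.0]
width: 0.0395
grip_force: 8.0
```

Call:
move_arm:
  steps:
    - {"dx": 0, "dy": 0, "dz": 0, "spin": 0}
    - {"dx": 0, "dy": 0, "dz": 0, "spin": 0}
    - {"dx": 0, "dy": 0, "dz": 0, "spin": 0}

```text
time: 17.25
ee_pos: [0.6276, -0.0219, 0.2908]
eef_rot: [0.706, 0.708, 0.0, -0.0]
ft_force: [0.8, -0.8, 0.1]
width: 0.0397
grip_force: 8.0
```

Call:
move_arm:
  steps:
    - {"dx": 0, "dy": 0, "dz": 3, "spin": 0}
    - {"dx": 0, "dy": 0, "dz": 2.5, "spin": 0}
    - {"dx": 0, "dy": 0, "dz": 1.5, "spin": 0}
    - {"dx": 0, "dy": 0, "dz": 1, "spin": 0}
    - {"dx": 0, "dy": 0, "dz": 0.6, "spin": 0}
    - {"dx": 0, "dy": 0, "dz": 0, "spin": 0}
    - {"dx": 0, "dy": 0, "dz": 0, "spin": 0}
    - {"dx": 0, "dy": 0, "dz": 0, "spin": 0}

```text
time: 18.05
ee_pos: [0.6283, -0.0233, 0.2057]
eef_rot: [0.707, 0.707, 0.0, 0.001]
ft_force: [0.3, -0.3, 0.0]
width: 0.0396
grip_force: 8.0
```

Call:
move_arm:
  steps:
    - {"dx": 0, "dy": 0, "dz": 0, "spin": 0}
    - {"dx": 0, "dy": 0, "dz": 0, "spin": 0}
    - {"dx": 0, "dy": 0, "dz": 0, "spin": 0}
    - {"dx": 0, "dy": 0, "dz": 0, "spin": 0}
    - {"dx": 0, "dy": 0, "dz": 0, "spin": 0}
    - {"dx": 0, "dy": 0, "dz": -1, "spin": 0}
    - {"dx": 0, "dy": 0, "dz": -2, "spin": 0}
    - {"dx": 0, "dy": 0, "dz": -3, "spin": 0}
    - {"dx": 0, "dy": 0, "dz": -3.1, "spin": 0}
    - {"dx": 0, "dy": 0, "dz": 0, "spin": 0}
    - {"dx": 0, "dy": 0, "dz": 0, "spin": 0}
  claw: 8.7

```text
time: 19.15
ee_pos: [0.6281, -0.0233, 0.2968]
eef_rot: [0.707, 0.707, 0.0, 0.001]
ft_force: [-0.2, -0.2, -0.8]
width: 0.0869
grip_force: 0.0
```

```bash
python3 - <<'E'
from h import *
print(telemetry.read_state()['ee_pos'])
c=imaging.camera("wrist")
print(fit(c,proj(c,[[.6285,-.024,.03]])[0],.012,(40,),65))
E
```

```text
[ 0.6281112  -0.02332428  0.29683351]
[(np.float64(115.10588235294118), 40, array([ 0.6277, -0.024 ]))]
```

Call:
move_arm:
  steps:
    - {"dx": 1.2, "dy": -1, "dz": 0, "spin": 0}
    - {"dx": 3, "dy": -2.5, "dz": 0, "spin": 0}
    - {"dx": 3.5, "dy": -2.8, "dz": 0, "spin": 0}
    - {"dx": 3.5, "dy": -2.8, "dz": 0, "spin": 0}
    - {"dx": 3.5, "dy": -2.8, "dz": 0, "spin": 0}
    - {"dx": 3.5, "dy": -2.7, "dz": 0, "spin": 0}
    - {"dx": 3, "dy": -2, "dz": 0, "spin": 0}
    - {"dx": 1, "dy": -1, "dz": 0, "spin": 0}
    - {"dx": 0, "dy": 0, "dz": 0, "spin": 0}
    - {"dx": 0, "dy": 0, "dz": 0, "spin": 0}
    - {"dx": 0, "dy": 0, "dz": 0, "spin": 0}

```text
time: 20.3
ee_pos: [0.4527, 0.1972, 0.2954]
eef_rot: [0.708, 0.706, -0.0, 0.0]
ft_force: [-0.2, 0.3, -0.2]
width: 0.0872
grip_force: 0.0
```

```bash
python3 - <<'E'
from h import *
print(telemetry.read_state()['ee_pos'])
c=imaging.camera("wrist")
print(fit(c,proj(c,[[.452,.1986,.03]])[0],0,(56,),110))
E
```

```text
[0.4527396  0.19724174 0.29536786]
[(np.float64(212.921568627451), 56, array([0.4518, 0.1972]))]
```

Call:
move_arm:
  steps:
    - {"dx": 0, "dy": 0, "dz": 3, "spin": 0}
    - {"dx": 0, "dy": 0, "dz": 3, "spin": 0}
    - {"dx": 0, "dy": 0, "dz": 2.5, "spin": 0}
    - {"dx": 0, "dy": 0, "dz": 1.1, "spin": 0}
    - {"dx": 0, "dy": 0, "dz": 0.5, "spin": 0}
    - {"dx": 0, "dy": 0, "dz": 0, "spin": 0}

```text
time: 20.95
ee_pos: [0.4523, 0.1985, 0.1949]
eef_rot: [0.707, 0.707, -0.0, -0.0]
ft_force: [-0.5, -0.6, -0.6]
width: 0.0872
grip_force: 0.0
```

Call:
move_arm:
  steps:
    - {"dx": 0, "dy": 0, "dz": 0, "spin": 0}
    - {"dx": 0, "dy": 0, "dz": 0, "spin": 0}
    - {"dx": 0, "dy": 0, "dz": 0, "spin": 0}
    - {"dx": 0, "dy": 0, "dz": 0, "spin": 0}
    - {"dx": 0, "dy": 0, "dz": 0, "spin": 0}
    - {"dx": 0, "dy": 0, "dz": 0, "spin": 0}
    - {"dx": 0, "dy": 0, "dz": 0, "spin": 0}
    - {"dx": 0, "dy": 0, "dz": 0, "spin": 0}
  claw: 4.8
  squeeze: 9

```text
time: 21.75
ee_pos: [0.4521, 0.1986, 0.1949]
eef_rot: [0.707, 0.707, 0.0, 0.0]
ft_force: [-0.5, -1.8, 4.9]
width: 0.0561
grip_force: 9.0
```

Call:
move_arm:
  steps:
    - {"dx": 0, "dy": 0, "dz": -2, "spin": 0}
    - {"dx": 0, "dy": 0, "dz": -4, "spin": 0}
    - {"dx": 0, "dy": 0, "dz": -4, "spin": 0}
    - {"dx": -0.5, "dy": 2, "dz": 0, "spin": 0}
    - {"dx": -1, "dy": 3.5, "dz": 0, "spin": 0}
    - {"dx": -1, "dy": 4, "dz": 0, "spin": 0}
    - {"dx": -1, "dy": 4, "dz": 0, "spin": 0}
    - {"dx": -1, "dy": 3, "dz": 0, "spin": 0}
    - {"dx": -0.5, "dy": 1.2, "dz": 0, "spin": 0}
    - {"dx": 0, "dy": 0, "dz": 0, "spin": 0}
    - {"dx": 0, "dy": 0, "dz": 0, "spin": 0}
    - {"dx": 0, "dy": 0, "dz": 0, "spin": 0}

```text
time: 22.95
ee_pos: [0.628, 0.1495, 0.2948]
eef_rot: [0.707, 0.708, -0.0, -0.0]
ft_force: [0.2, 0.4, -0.6]
width: 0.0556
grip_force: 9.0
```

Call:
move_arm:
  steps:
    - {"dx": 0, "dy": 0, "dz": 3, "spin": 0}
    - {"dx": 0, "dy": 0, "dz": 2.5, "spin": 0}
    - {"dx": 0, "dy": 0, "dz": 1.5, "spin": 0}
    - {"dx": 0, "dy": 0, "dz": 1, "spin": 0}
    - {"dx": 0, "dy": 0, "dz": 0.7, "spin": 0}
    - {"dx": 0, "dy": 0, "dz": 0, "spin": 0}
    - {"dx": 0, "dy": 0, "dz": 0, "spin": 0}
    - {"dx": 0, "dy": 0, "dz": 0, "spin": 0}

```text
time: 23.75
ee_pos: [0.6292, 0.1487, 0.2086]
eef_rot: [0.707, 0.707, 0.0, 0.0]
ft_force: [-0.7, 0.1, -0.5]
width: 0.0558
grip_force: 9.0
```

Call:
move_arm:
  steps:
    - {"dx": 0, "dy": 0, "dz": 0.1, "spin": 0}
    - {"dx": 0, "dy": 0, "dz": 0, "spin": 0}

```text
time: 23.95
ee_pos: [0.629, 0.1486, 0.2069]
eef_rot: [0.707, 0.707, 0.0, 0.0]
ft_force: [-0.3, -0.3, 0.2]
width: 0.0562
grip_force: 9.0
```

Call:
move_arm:
  steps:
    - {"dx": 0, "dy": 0, "dz": 0, "spin": 0}
    - {"dx": 0, "dy": 0, "dz": 0, "spin": 0}
    - {"dx": 0, "dy": 0, "dz": 0, "spin": 0}
    - {"dx": 0, "dy": 0, "dz": 0, "spin": 0}
    - {"dx": 0, "dy": 0, "dz": 0, "spin": 0}
    - {"dx": 0, "dy": 0, "dz": -1, "spin": 0}
    - {"dx": 0, "dy": 0, "dz": -2, "spin": 0}
    - {"dx": 0, "dy": 0, "dz": -3, "spin": 0}
    - {"dx": 0, "dy": 0, "dz": -3, "spin": 0}
    - {"dx": 0, "dy": 0, "dz": -2, "spin": 0}
    - {"dx": 0, "dy": 0, "dz": 0, "spin": 0}
  claw: 8.7

```text
time: 25.05
ee_pos: [0.6296, 0.1492, 0.3209]
eef_rot: [0.707, 0.707, 0.002, 0.002]
ft_force: [0.3, -0.7, -0.5]
width: 0.0872
grip_force: 0.0
```

Call:
move_arm:
  steps:
    - {"dx": 0, "dy": -3, "dz": 0, "spin": 0}
    - {"dx": 0, "dy": -4, "dz": 0, "spin": 0}
    - {"dx": 0, "dy": -4, "dz": 0, "spin": 0}
    - {"dx": 0, "dy": -4, "dz": 0, "spin": 0}
    - {"dx": 0, "dy": -3, "dz": 0, "spin": 0}
    - {"dx": 0, "dy": 0, "dz": 0, "spin": 0}
    - {"dx": 0, "dy": 0, "dz": 0, "spin": 0}

```text
time: 25.75
ee_pos: [0.4489, 0.1483, 0.3169]
eef_rot: [0.707, 0.707, -0.0, 0.001]
ft_force: [0.1, -0.9, 0.4]
width: 0.0871
grip_force: 0.0
```

```bash
python3 - <<'E'
from h import *
s=telemetry.read_state();print(s['ee_pos'],s['time'])
c=imaging.camera("top"); q=imaging.camera("side")
for D,y in((64,.2342),(56,.1483),(48,.0622),(40,-.0238),(32,-.1095),(24,-.1954)):
    print(D,fit(c,proj(c,[[.6287,y,.03]])[0],.012,(D,),20))
a=cv2.resize(c["img"][120:220,180:460],(784,280)); b=cv2.resize(q["img"][110:290,250:510],(433,300))
z=np.zeros((580,784,3),np.uint8); z[:280]=a; z[280:580,:433]=b; cv2.imwrite("pics/end.png",z[:,:,::-1])
E
```

```text
[0.44886719 0.14830411 0.31688523] 25.75
64 [(np.float64(283.70196078431377), 64, array([0.6291, 0.2344]))]
56 [(np.float64(61.56470588235294), 56, array([0.6291, 0.1473]))]
48 [(np.float64(35.984313725490196), 48, array([0.6297, 0.0622]))]
40 [(np.float64(26.450980392156865), 40, array([ 0.6284, -0.0242]))]
32 [(np.float64(20.16078431372549), 32, array([ 0.6287, -0.1089]))]
24 [(np.float64(43.01960784313725), 24, array([ 0.628 , -0.1955]))]
```

View pics/end.png

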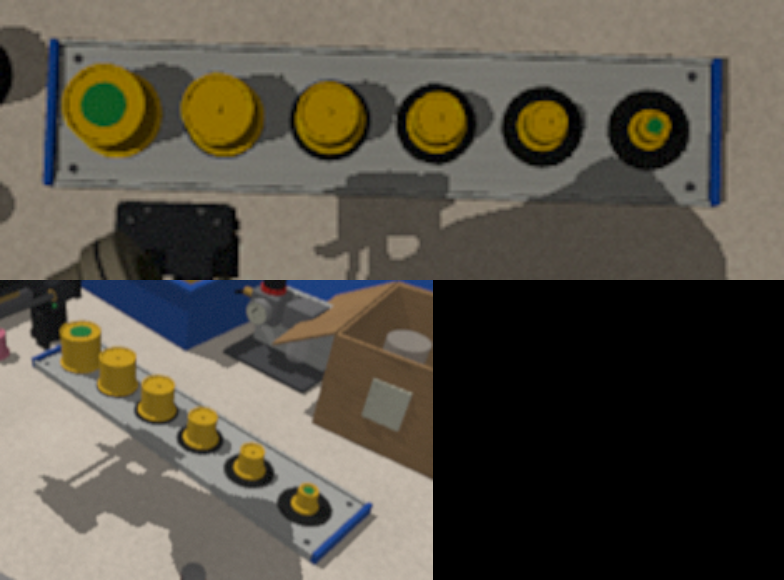

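The row runs large → 56 → 48 → 40 → 32 → small, left to right. All six stand upright and centred, the samples haven't moved, and the gripper is clear.

```bash
python3 -c "
from bench import job
print(job.close_job())"
```

```text
the job is handed in; nothing more can be done
None
```

The size row is complete and handed in: the 56, 48, 40 and 32 mm caps stand upright on pads 1 to 4, each within about 1 mm of its pad's centre by the top camera, and neither sample moved.

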